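Weigh and box the clay bells

TASK

Weigh and pack the clay bells: switch the counter scale on with its round power key, then zero out the empty wooden box standing on it with the square tare key. Take every bell that stands in the tray and lower it gently into the box, so that all of them stand upright on its floor unharmed (never drop or bang one); only when all are in press the long print key, and after that put the lid on the box, square and fully down. Press one key at a time, keep the box on the platter and leave the other things on the table alone.

Things in the scene. Friction and masses are not known exactly. Their poses are not given: they have to be found in the camera images.
- bell1: round clay bell, fragile, 0.13 kg (some bells are absent; all are alike): ball-shaped body 60 mm in diameter, widest 22 mm above its flat 40 mm foot, topped by an upright round lug 17 mm in diameter, free from 52 to 70 mm above the foot. Origin: centre of the foot, z up through the lug. It starts standing in the tray, 70 mm or more from the next bell, centre to centre, unless knocked
- bell2: round clay bell, fragile, 0.13 kg (some bells are absent; all are alike): ball-shaped body 60 mm in diameter, widest 22 mm above its flat 40 mm foot, topped by an upright round lug 17 mm in diameter, free from 52 to 70 mm above the foot. Origin: centre of the foot, z up through the lug. It starts standing in the tray, 70 mm or more from the next bell, centre to centre, unless knocked
- bell3: round clay bell, fragile, 0.13 kg (some bells are absent; all are alike): ball-shaped body 60 mm in diameter, widest 22 mm above its flat 40 mm foot, topped by an upright round lug 17 mm in diameter, free from 52 to 70 mm above the foot. Origin: centre of the foot, z up through the lug. It starts standing in the tray, 70 mm or more from the next bell, centre to centre, unless knocked
- bell4: round clay bell, fragile, 0.13 kg (some bells are absent; all are alike): ball-shaped body 60 mm in diameter, widest 22 mm above its flat 40 mm foot, topped by an upright round lug 17 mm in diameter, free from 52 to 70 mm above the foot. Origin: centre of the foot, z up through the lug. It starts standing in the tray, 70 mm or more from the next bell, centre to centre, unless knocked
- bell5: round clay bell, fragile, 0.13 kg (some bells are absent; all are alike): ball-shaped body 60 mm in diameter, widest 22 mm above its flat 40 mm foot, topped by an upright round lug 17 mm in diameter, free from 52 to 70 mm above the foot. Origin: centre of the foot, z up through the lug. It starts standing in the tray, 70 mm or more from the next bell, centre to centre, unless knocked
- tray: fixed low dark wooden tray in which the bells stand, 270 x 200 mm, rim 16 mm high, inner floor 7 mm above the table. Origin: centre of the underside; x along the 270 mm side. It may be to the left or to the right of the scale
- giftbox: deep open box of light wood, loose on the scale's platter, outside 176 (x) x 196 (y) x 116 (z) mm, walls and floor 9 mm thick (inside 158 x 178 mm, 107 mm deep); 0.75 kg. Origin: centre of the underside, z up. Four bells stand in it side by side two by two, 40 mm to either side of its centre lines in x and in y
- lid: the box's lid, 0.28 kg: board 184 (x) x 204 (y) x 9 mm; under it two battens 10 mm thick along x at y = +-74 mm drop inside the box walls (play 9 mm in x, 10 in y); on top a middle grip bar 18 (x) x 130 (y) mm, 28 high. Origin: centre, underside of the battens (board underside 8 mm, bar top 45 mm above it). Starts on the table; fully on the box it is 108 mm above the box's origin
- lid_grip (a point): point in the middle of the lid's grip bar, 34 mm above the lid's origin; the lid is the same turned half round
- scale: fixed white counter scale, 330 (x) x 280 (y) mm, with a steel platter at the back and a grey key panel along the front edge, nearest the robot (top of the panel 43 mm above the table; behind the keys a small display). Origin: centre of the underside, z up, +x away from the keys
- platter (a point): centre of the top of the platter (220 x 272 mm), 60 mm above the table and 50 mm behind the scale's centre
- power_key (a joint): travel of the round power key in m: 0 released, 0.006 fully down; it springs back. It counts as pressed beyond 0.0045. About 0.8 N to start it moving and 4 N to bottom
- power_key_top (a point): centre of the top of the power key: the round key, 32 mm in diameter, at the +y (left) end of the row. It stands 12 mm above the panel and goes straight down
- tare_key (a joint): travel of the square tare key in m, spring and travel as the power key
- tare_key_top (a point): centre of the top of the tare key: the square key, 30 x 30 mm, in the middle of the row, 90 mm from each of the others
- print_key (a joint): travel of the long print key in m, spring and travel as the power key
- print_key_top (a point): centre of the top of the print key: the long key, 28 (x) x 62 (y) mm, at the -y (right) end of the row
- glue_bottle: bystander, to be left alone: yellow glue bottle with a red cap, 60 dia x 135 high (mm), loose; origin: centre of its underside
- white_bottle: bystander, to be left alone: white bottle, 64 dia x 130 high (mm), loose; origin: centre of its underside
- bead_jar: bystander, to be left alone: clear glass jar, 68 dia x 90 high (mm), loose; origin: centre of its underside
- varnish_jar: bystander, to be left alone: amber glass jar, 68 dia x 80 high (mm), loose; origin: centre of its underside
Not all that is in view belongs to the job. What is shaped like the bell2 but pink is not meant.

How it is judged:
On the way, in this order (a step that is already met when the one before it is completed fails the run):
1. the power key is pressed fully down (value of joint power_key above 0.0045 m), for 0.1 s.
2. the power key is let up again and the tare key is pressed fully down (value of joint tare_key above 0.0045 m and value of joint power_key below 0.002 m), for 0.1 s.
3. every bell stands upright on the floor of the box, released and at rest (z of bell1 in the frame of giftbox between 0 and 0.016 m and x of bell1 in the frame of giftbox between -0.08 and 0.08 m and y of bell1 in the frame of giftbox between -0.09 and 0.09 m and angle between each of bell1, bell2, bell3, bell4, bell5's own z axis and vertical below 0.25 rad and z of bell2 in the frame of giftbox between 0 and 0.016 m and x of bell2 in the frame of giftbox between -0.08 and 0.08 m and y of bell2 in the frame of giftbox between -0.09 and 0.09 m and z of bell3 in the frame of giftbox between 0 and 0.016 m and x of bell3 in the frame of giftbox between -0.08 and 0.08 m and y of bell3 in the frame of giftbox between -0.09 and 0.09 m and z of bell4 in the frame of giftbox between 0 and 0.016 m and x of bell4 in the frame of giftbox between -0.08 and 0.08 m and y of bell4 in the frame of giftbox between -0.09 and 0.09 m and z of bell5 in the frame of giftbox between 0 and 0.016 m and x of bell5 in the frame of giftbox between -0.08 and 0.08 m and y of bell5 in the frame of giftbox between -0.09 and 0.09 m and linear speed of each of bell1, bell2, bell3, bell4, bell5 below 0.03 m/s and contact force between each of bell1, bell2, bell3, bell4, bell5 and the fingers below 0.1 N), for 0.3 s.
4. the print key is pressed fully down with all the bells in the box (value of joint print_key above 0.0045 m and z of bell1 in the frame of giftbox between 0 and 0.016 m and x of bell1 in the frame of giftbox between -0.08 and 0.08 m and y of bell1 in the frame of giftbox between -0.09 and 0.09 m and angle between each of bell1, bell2, bell3, bell4, bell5's own z axis and vertical below 0.25 rad and z of bell2 in the frame of giftbox between 0 and 0.016 m and x of bell2 in the frame of giftbox between -0.08 and 0.08 m and y of bell2 in the frame of giftbox between -0.09 and 0.09 m and z of bell3 in the frame of giftbox between 0 and 0.016 m and x of bell3 in the frame of giftbox between -0.08 and 0.08 m and y of bell3 in the frame of giftbox between -0.09 and 0.09 m and z of bell4 in the frame of giftbox between 0 and 0.016 m and x of bell4 in the frame of giftbox between -0.08 and 0.08 m and y of bell4 in the frame of giftbox between -0.09 and 0.09 m and z of bell5 in the frame of giftbox between 0 and 0.016 m and x of bell5 in the frame of giftbox between -0.08 and 0.08 m and y of bell5 in the frame of giftbox between -0.09 and 0.09 m), for 0.1 s.
5. the lid is fully down and square on the box (z of lid in the frame of giftbox between 0.102 and 0.112 m and x of lid in the frame of giftbox between -0.012 and 0.012 m and y of lid in the frame of giftbox between -0.012 and 0.012 m and angle between the z axis of lid and the z axis of giftbox, either way round below 0.035 rad and angle between the x axis of lid and the x axis of giftbox, either way round below 0.12 rad), for 0.3 s.
At the end, for the whole second after the job is handed in: every bell stands upright (0.25 rad) on the box floor; the lid is fully down on the box (4 mm), centred within 12 mm and square within 0.12 rad; the box is on the platter, within 40 mm (x) and 50 mm (y) of its centre; keys up, all released and at rest (all of step 5 and z of bell1 in the frame of giftbox between 0 and 0.016 m and x of bell1 in the frame of giftbox between -0.08 and 0.08 m and y of bell1 in the frame of giftbox between -0.09 and 0.09 m and angle between each of bell1, bell2, bell3, bell4, bell5's own z axis and vertical below 0.25 rad and z of bell2 in the frame of giftbox between 0 and 0.016 m and x of bell2 in the frame of giftbox between -0.08 and 0.08 m and y of bell2 in the frame of giftbox between -0.09 and 0.09 m and z of bell3 in the frame of giftbox between 0 and 0.016 m and x of bell3 in the frame of giftbox between -0.08 and 0.08 m and y of bell3 in the frame of giftbox between -0.09 and 0.09 m and z of bell4 in the frame of giftbox between 0 and 0.016 m and x of bell4 in the frame of giftbox between -0.08 and 0.08 m and y of bell4 in the frame of giftbox between -0.09 and 0.09 m and z of bell5 in the frame of giftbox between 0 and 0.016 m and x of bell5 in the frame of giftbox between -0.08 and 0.08 m and y of bell5 in the frame of giftbox between -0.09 and 0.09 m and linear speed of each of bell1, bell2, bell3, bell4, bell5, lid, giftbox below 0.03 m/s and x of giftbox in the frame of platter between -0.04 and 0.04 m and y of giftbox in the frame of platter between -0.05 and 0.05 m and angle between giftbox's own z axis and vertical below 0.05 rad and contact force between lid and the fingers below 0.1 N and value of joint each of power_key, tare_key, print_key below 0.002 m); the robot touches nothing.
It fails at once if a bell is banged against the box (more than 60 N) or dropped into it (faster than 0.35 m/s inside the box with its foot more than 6 mm above the floor) (contact force between any of bell1, bell2, bell3, bell4, bell5 and giftbox above 60 N or (z of bell1 in the frame of giftbox between 0.015 and 0.1 m and x of bell1 in the frame of giftbox between -0.08 and 0.08 m and y of bell1 in the frame of giftbox between -0.09 and 0.09 m and linear speed of bell1 above 0.35 m/s) or (z of bell2 in the frame of giftbox between 0.015 and 0.1 m and x of bell2 in the frame of giftbox between -0.08 and 0.08 m and y of bell2 in the frame of giftbox between -0.09 and 0.09 m and linear speed of bell2 above 0.35 m/s) or (z of bell3 in the frame of giftbox between 0.015 and 0.1 m and x of bell3 in the frame of giftbox between -0.08 and 0.08 m and y of bell3 in the frame of giftbox between -0.09 and 0.09 m and linear speed of bell3 above 0.35 m/s) or (z of bell4 in the frame of giftbox between 0.015 and 0.1 m and x of bell4 in the frame of giftbox between -0.08 and 0.08 m and y of bell4 in the frame of giftbox between -0.09 and 0.09 m and linear speed of bell4 above 0.35 m/s) or (z of bell5 in the frame of giftbox between 0.015 and 0.1 m and x of bell5 in the frame of giftbox between -0.08 and 0.08 m and y of bell5 in the frame of giftbox between -0.09 and 0.09 m and linear speed of bell5 above 0.35 m/s)).
It fails at once if two keys are down at once (value of joint each of power_key, tare_key above 0.0045 m or value of joint each of tare_key, print_key above 0.0045 m or value of joint each of power_key, print_key above 0.0045 m).
It fails at once if the power or tare key is pressed when a bell is already in the box (value of joint any of power_key, tare_key above 0.0045 m and ((z of bell1 in the frame of giftbox between 0 and 0.016 m and x of bell1 in the frame of giftbox between -0.08 and 0.08 m and y of bell1 in the frame of giftbox between -0.09 and 0.09 m and angle between bell1's own z axis and vertical below 0.25 rad) or (z of bell2 in the frame of giftbox between 0 and 0.016 m and x of bell2 in the frame of giftbox between -0.08 and 0.08 m and y of bell2 in the frame of giftbox between -0.09 and 0.09 m and angle between bell2's own z axis and vertical below 0.25 rad) or (z of bell3 in the frame of giftbox between 0 and 0.016 m and x of bell3 in the frame of giftbox between -0.08 and 0.08 m and y of bell3 in the frame of giftbox between -0.09 and 0.09 m and angle between bell3's own z axis and vertical below 0.25 rad) or (z of bell4 in the frame of giftbox between 0 and 0.016 m and x of bell4 in the frame of giftbox between -0.08 and 0.08 m and y of bell4 in the frame of giftbox between -0.09 and 0.09 m and angle between bell4's own z axis and vertical below 0.25 rad) or (z of bell5 in the frame of giftbox between 0 and 0.016 m and x of bell5 in the frame of giftbox between -0.08 and 0.08 m and y of bell5 in the frame of giftbox between -0.09 and 0.09 m and angle between bell5's own z axis and vertical below 0.25 rad))).
It fails at once if the print key is pressed before all the bells stand in the box (value of joint print_key above 0.0045 m and (not (z of bell1 in the frame of giftbox between 0 and 0.016 m and x of bell1 in the frame of giftbox between -0.08 and 0.08 m and y of bell1 in the frame of giftbox between -0.09 and 0.09 m and angle between bell1's own z axis and vertical below 0.25 rad) or not (z of bell2 in the frame of giftbox between 0 and 0.016 m and x of bell2 in the frame of giftbox between -0.08 and 0.08 m and y of bell2 in the frame of giftbox between -0.09 and 0.09 m and angle between bell2's own z axis and vertical below 0.25 rad) or not (z of bell3 in the frame of giftbox between 0 and 0.016 m and x of bell3 in the frame of giftbox between -0.08 and 0.08 m and y of bell3 in the frame of giftbox between -0.09 and 0.09 m and angle between bell3's own z axis and vertical below 0.25 rad) or not (z of bell4 in the frame of giftbox between 0 and 0.016 m and x of bell4 in the frame of giftbox between -0.08 and 0.08 m and y of bell4 in the frame of giftbox between -0.09 and 0.09 m and angle between bell4's own z axis and vertical below 0.25 rad) or not (z of bell5 in the frame of giftbox between 0 and 0.016 m and x of bell5 in the frame of giftbox between -0.08 and 0.08 m and y of bell5 in the frame of giftbox between -0.09 and 0.09 m and angle between bell5's own z axis and vertical below 0.25 rad))).
It fails at once if a bystander is moved more than 30 mm (distance of any of glue_bottle, white_bottle, bead_jar, varnish_jar from where it was at the start of the episode above 0.03 m).
Of bell1, bell2, bell3, bell4, bell5 only 2 to 4 are there at a start; the rules pass over those that are not, and their reading is None.
At some moment in a run one of bell1, bell2, bell3, bell4, bell5 may be knocked a few centimetres aside while the robot is not near it.
It also fails if it takes over 210 s, if anything falls off the work surface, if the arm or the gripper's body presses on something with over 40 N, if the wrist force passes 120 N, or if a joint passes its speed limit or range.

ROBOT

A 7-joint arm with a two-finger parallel gripper is mounted at the origin on the work surface. World frame = base frame: x ahead of the robot, y to its left, z up, the work surface at z = 0. Lengths are in m, angles in rad, forces in N, time in s.
With the tool pointing down it reaches from about 0.35 to 0.9 m from the base axis. Payload 19.9 kg.
Tool frame: the origin (TCP) lies midway between the tips of the shut fingers; the grasp point (between the pads) lies 19 mm behind it; z points along the fingers, y is the line along which they close (so a half turn about z gives the same grasp; the last joint's range is limited). The gripper opens to 85 mm and grips with 20 to 120 N. Pads are 22 mm wide; open, the fingers measure 114 mm over their backs; the gripper's body (76 mm by 85 mm) begins 54 mm behind the grasp point. The pads swing forward as they close: fully open they stand 13 mm farther back than shut.
Start: joints at [1.187, 0.417, -0.01, 1.614, 0.005, 1.111, -0.053], TCP at [0.21, -0.589, 0.231] pointing down, gripper open.
Joint ranges: [-2.81, 2.81], [-0.39, 2.02], [-1.27, 1.25], [0.06, 2.57], [-1.19, 4.33], [0.19, 2], [-2.82, 2.82]. Speed limits (rad/s): [1.89, 1.89, 2.39, 2.39, 3.01, 3.01, 3.01].

INTERFACE

Orientations are given as [roll, pitch, yaw] about the fixed x, y, z axes, in that order (R = Rz(yaw) Ry(pitch) Rx(roll)).
In Python, from bench import r, eyes gives the robot as it stands. The module is installed in compiled form; this text tells all that it offers.
- The arm moves only by the shell command python3 -m jog 'ROWS' [FORCE]. ROWS is JSON, a list of rows, each a list of 5 numbers: the shift along the tool's x, y, z in mm, then the turn about the tool's z in rad, then the opening, from 0 (shut) to 1 (fully open). A call has 1 to 20 rows; each row shifts and turns the commanded pose from where the row before left it, along the tool's axes as they then stand; what a row does not reach is not made up. A row lasts 1/8 s, in which the tool goes at most 62.5 mm and 10.7 degrees, less where a joint would pass 70% of its speed; a pose out of reach is approached as far as the arm can. A call with a gripper value outside its range is refused whole. The fingers move at their own pace and stop on an object; FORCE is the grip in N (left out, the last holds). Time passes only in rows, so rows that do not move let the fingers close. It gives the time, the measured TCP pose, the force, the opening and the grip force at its end, in the units of the state.
- r.observe(): the state, without advancing time (a new reading comes with each control period).
- eyes.camera(name): name is "side" or "top" or "wrist"; returns a dict with "pixels" (480x640x3 uint8, red, green, blue), "vertical_fov" (degrees; the focal length in pixels is half the picture's height over the tangent of half this angle, whatever the lens; pixels are square), "cx", "cy" (the principal point, pixels), "cam_to_world" (4x4, takes a point from camera to world coordinates). Camera axes: x right, y down, z forward; pixel columns grow to the right and rows downward; lengths in m; the calibration is good to about 2 mm. A picture is of the moment at which its call begins. There is no depth.
- r.finish_job(): hands the job in; it is judged then, once.
The state is a dict: "time_s": time; "joint_positions": joint angles; "joint_vel": joint speeds; "joint_efforts": joint torques, N m; "tool_pos": TCP position; "ee_rot": TCP orientation; "ft_force": force on the tool from outside, world axes, zero at the start; "torque": the same for the moment, N m; "width": finger opening in m; "grasp_force": force on a finger pad.
Only numpy, scipy, OpenCV 4.12 (cv2) and the standard library are available. Lean on these libraries where they do the work, as an engineer would, in place of code of your own. Each camera call takes 0.05 s, during which the arm holds its last target. There are 200 camera calls.

## Working session

There is one attempt and no reset: what is moved stays moved. The work goes in short steps, Python scripts to look and compute and a shell command to move; the robot and the scene stay as the last step left them, time stands still between calls to the robot, and variables do not carry over. Pictures are saved under pics/ and viewed, at most 14 in all, crops included, and the job is handed in when it is done.

```bash
mkdir -p pics; cat > h.py <<'E'
import numpy as np, cv2
from bench import r, eyes
def cam(n, save=None):
    c=eyes.camera(n); 
    if save: cv2.imwrite(f'pics/{save}.png', c['pixels'][:,:,::-1])
    return c
def K(c):
    f=240/np.tan(np.radians(c['vertical_fov'])/2); return f
def cast(c,u,v,z):
    T=np.array(c['cam_to_world']); d=T[:3,:3]@np.array([(u-c['cx'])/K(c),(v-c['cy'])/K(c),1]); o=T[:3,3]
    return o+d*(z-o[2])/d[2]
def proj(c,p):
    T=np.array(c['cam_to_world']); q=T[:3,:3].T@(np.array(p)-T[:3,3]); return K(c)*q[:2]/q[2]+[c['cx'],c['cy']]
E
python3 - <<'E'
from h import *
np.set_printoptions(precision=3,suppress=True)
for n in ['top','side','wrist']:
    c=cam(n,n+'0'); print(n,c['vertical_fov'],c['cx'],c['cy'],np.array(c['cam_to_world']))
print(r.observe())
E
```

```text
top 43.77447946018674 317.9553623762858 234.05102059284107 [[ 0.002 -0.983  0.185  0.228]
 [-1.    -0.004 -0.008 -0.005]
 [ 0.008 -0.185 -0.983  1.33 ]
 [ 0.     0.     0.     1.   ]]
side 47.916911024564115 305.05211277091615 236.59410393208267 [[-0.901 -0.312  0.302  0.121]
 [-0.434  0.652 -0.621  0.76 ]
 [-0.003 -0.691 -0.723  0.959]
 [ 0.     0.     0.     1.   ]]
wrist 59.04841324380772 325.3866329190158 244.0207898954181 [[ 0.336 -0.899 -0.28   0.282]
 [-0.942 -0.321 -0.099 -0.563]
 [-0.001  0.297 -0.955  0.375]
 [ 0.     0.     0.     1.   ]]
{'time_s': 0.15, 'joint_positions': array([ 1.186,  0.418, -0.01 ,  1.614,  0.005,  1.111, -0.053]), 'joint_vel': array([ 0.001, -0.001,  0.001, -0.003, -0.001,  0.   , -0.001]), 'joint_efforts': array([  0.002, -86.474,   0.679, -43.506,   0.019,   0.006,  -0.   ]), 'tool_pos': array([ 0.21 , -0.588,  0.231]), 'ee_rot': array([-3.141,  0.   ,  0.343]), 'ft_force': array([ 0.534, -0.083,  0.022]), 'torque': array([-0.037,  0.004,  0.003]), 'grasp_force': 0.0, 'width': 0.0857556121894277}
```

View pics/top0.png

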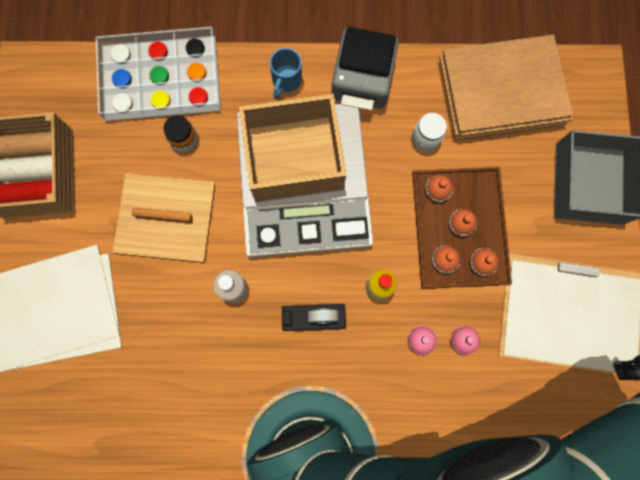

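View pics/side0.png

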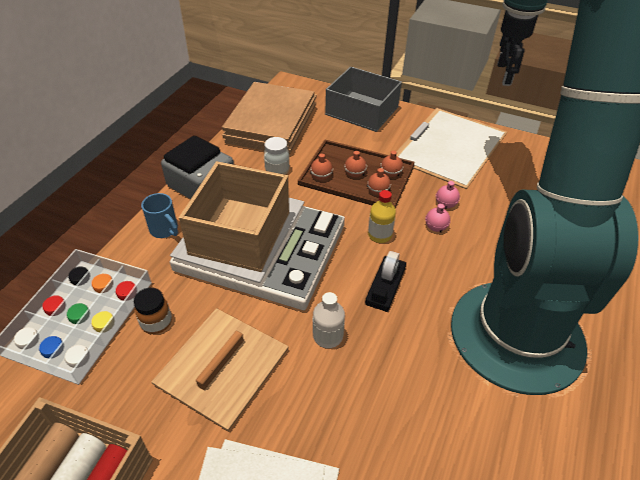

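The top view shows four clay bells in the tray at (440,188), (463,222), (446,260) and (485,262). The pink look-alikes at (422,341) and (465,341) are not meant. The red glue cap at (383,284) and the red paints in the tray at top left are the other things that could be confused. The keys are round at (268,236), square at (309,231) and long at (351,228), the box is at (293,148) and the lid at (165,218).

Next I'll measure positions and check the bells in a close crop.

```bash
cat > meas.py <<'E'
from h import *
np.set_printoptions(precision=4,suppress=True)
def rect(c,m,z):
    cs=cv2.findContours(m,cv2.RETR_EXTERNAL,cv2.CHAIN_APPROX_NONE)[0]; k=max(cs,key=cv2.contourArea)
    w=np.array([cast(c,*p[0],z)[:2] for p in k],np.float32)*1000
    return cv2.minAreaRect(w)
def blobs(m,lo,hi):
    n,l,s,ce=cv2.connectedComponentsWithStats(m)
    return [(ce[i],s[i]) for i in range(1,n) if lo<s[i,4]<hi]
def bells(c,zmid=0.029+0.0):
    h=cv2.cvtColor(c['pixels'],cv2.COLOR_RGB2HSV)
    m=((h[:,:,0]<12)&(h[:,:,1]>140)&(h[:,:,2]>110)).astype(np.uint8)
    return m
E
python3 - <<'E'
from meas import *
c=cam('top'); im=c['pixels']; 
big=cv2.resize(im[150:300,220:530],None,fx=2.5,fy=2.5,interpolation=cv2.INTER_CUBIC); cv2.imwrite('pics/crop1.png',big[:,:,::-1])
big=cv2.resize(im[80:270,100:385],None,fx=2.8,fy=2.8,interpolation=cv2.INTER_CUBIC); cv2.imwrite('pics/crop2.png',big[:,:,::-1])
m=bells(c); m[:, :400]=0; m[:150]=0;m[300:]=0;m[:,520:]=0
for ce,s in blobs(m,100,3000): print('bell',ce,s,cast(c,*ce,.035))
g=cv2.cvtColor(im,cv2.COLOR_RGB2GRAY)
m=((g>225)).astype(np.uint8); m[:,:240]=0;m[:,375:]=0;m[:218]=0;m[250:]=0
for ce,s in blobs(m,60,3000): print('key',ce,s,cast(c,*ce,.055))
E
```

```text
bell [440.1377 186.1623] [427 174  29  26 530] [ 0.5824 -0.2888  0.035 ]
bell [464.1155 220.6946] [451 206  27  28 537] [ 0.5034 -0.3392  0.035 ]
bell [447.1219 257.477 ] [434 240  29  32 566] [ 0.4208 -0.2983  0.035 ]
bell [485.6661 260.5866] [472 247  28  27 554] [ 0.4142 -0.3827  0.035 ]
key [246.5    233.3333] [245 218   4  32  72] [0.4693 0.1405 0.055 ]
key [350.079  227.5498] [337 222  27  12 291] [ 0.483  -0.0846  0.055 ]
key [308.8681 231.1042] [303 225  13  13 144] [0.4747 0.0051 0.055 ]
key [267.5366 234.5366] [262 229  12  12 123] [0.4668 0.0948 0.055 ]
```

View pics/crop1.png

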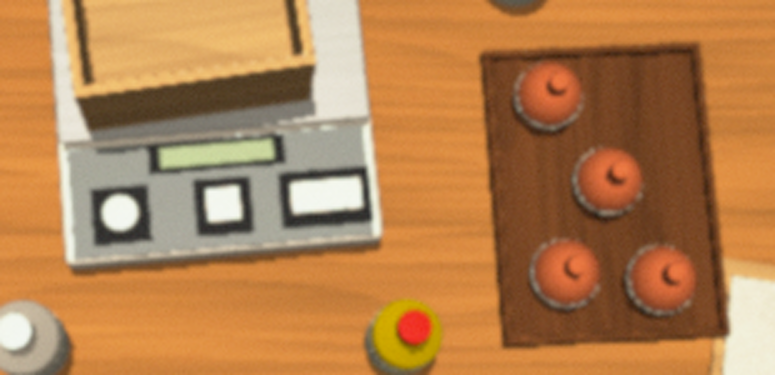

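View pics/crop2.png

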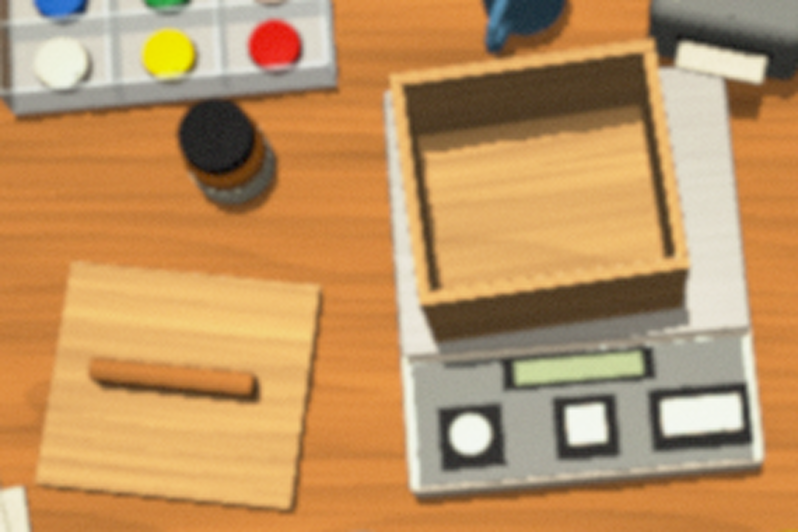

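The crops confirm four clay bells (lugs at about (443,184), (467,219), (450,256) and (489,259) in full-image pixels). The box is turned slightly on the platter, and the lid bar runs from (133,211) to (191,217).

```bash
python3 - <<'E'
from meas import *
c=cam('top')
def cr(p,s,o,z): return cast(c,p[0]/s+o[0],p[1]/s+o[1],z)[:2]
def q(n,P,s,o,z):
    W=np.array([cr(p,s,o,z) for p in P]); print(n,W.tolist().__str__()[:0],W.round(4).tolist(),'mean',W.mean(0),'edges',np.linalg.norm(W-np.roll(W,-1,0),axis=1),'ang',np.arctan2(*(W-np.roll(W,-1,0)).T[::-1]))
o=(99.5,79.5)
q('box',[(391,76),(655,38),(690,268),(423,303)],2.8,o,.176)
q('boxin',[(405,86),(645,52),(672,262),(428,292)],2.8,o,.176)
q('lid',[(75,263),(320,287),(292,508),(38,484)],2.8,o,.017)
q('bar',[(93,368),(254,384)],2.8,o,.045)
q('lugs',[(557,85),(618,173),(574,266),(673,273)],2.5,(219.6,149.6),.075)
q('scale',[(70,264),(381,240)],2.5,(219.6,149.6),.0)
print('white',cast(c,432,122,.13),cast(c,427,147,0),'glue',cast(c,385.5,281,.135))
E
```

```text
box  [[0.7102, 0.1481], [0.7409, -0.045], [0.5657, -0.0695], [0.539, 0.1208]] mean [0.6389 0.0386] edges [0.1955 0.1769 0.1922 0.1734] ang [ 1.7283  0.1394 -1.4315 -2.9835]
boxin  [[0.7025, 0.1377], [0.7299, -0.0376], [0.5701, -0.0567], [0.5471, 0.1174]] mean [0.6374 0.0402] edges [0.1774 0.161  0.1756 0.1567] ang [ 1.7257  0.1188 -1.4397 -3.012 ]
lid  [[0.6142, 0.4213], [0.5949, 0.2219], [0.414, 0.2378], [0.4325, 0.4394]] mean [0.5139 0.3301] edges [0.2004 0.1816 0.2025 0.1826] ang [ 1.4743 -0.0877 -1.6625  3.0424]
bar  [[0.5205, 0.3929], [0.5081, 0.2661]] mean [0.5143 0.3295] edges [0.1274 0.1274] ang [ 1.4735 -1.6681]
lugs  [[0.5772, -0.2851], [0.4991, -0.3349], [0.418, -0.2938], [0.4123, -0.3779]] mean [ 0.4766 -0.3229] edges [0.0927 0.0909 0.0843 0.1893] ang [ 0.5669 -0.4692  1.5026 -2.6293]
scale  [[0.4297, 0.1431], [0.4526, -0.1372]] mean [0.4411 0.0029] edges [0.2812 0.2812] ang [ 1.6521 -1.4895]
white [ 0.6971 -0.2557  0.13  ] [ 0.6863 -0.2691  0.    ] glue [ 0.3577 -0.1499  0.135 ]
```

```bash
python3 -m jog '[[0,0,0,0.17,0],[0,0,0,0.173,0],[15,-40,0,0,0],[15,-40,0,0,0],[15,-40,0,0,0],[15,-40,0,0,0],[15,-40,0,0,0],[15,-40,0,0,0],[15,-40,0,0,0],[15,-40,0,0,0],[15,-40,0,0,0],[15,-40,0,0,0],[15,-40,0,0,0],[15,-40,0,0,0],[15,-40,0,0,0],[15,-40,0,0,0],[15,-40,0,0,0],[15,-40,0,0,0],[15,-40,0,0,0],[0,0,0,0,0]]' 40
```

```text
time_s: 2.75
tool_pos: [0.4656, 0.0942, 0.2312]
ee_rot: [-3.14, 0.0, 0.004]
ft_force: [0.2, -0.6, 0.3]
width: 0.0003
grasp_force: 0.0
```

```bash
python3 -m jog '[[0,0,40,0,0],[0,0,40,0,0],[0,0,40,0,0],[0,0,30,0,0],[0,0,18,0,0],[0,0,5,0,0],[0,0,4,0,0],[0,0,3,0,0],[0,0,2,0,0],[0,0,0,0,0],[0,0,0,0,0]]'
```

```text
time_s: 4.12
tool_pos: [0.4655, 0.0911, 0.0496]
ee_rot: [3.141, -0.001, -0.0]
ft_force: [-0.9, -3.4, 5.4]
width: -0.0003
grasp_force: 2.3
```

```bash
python3 - <<'E'
from h import *
cam('side','s1'); print(r.observe()['ft_force'],r.observe()['tool_pos'])
import cv2
i=cv2.imread('pics/s1.png')[160:330,180:400]; cv2.imwrite('pics/s1c.png',cv2.resize(i,None,fx=3,fy=3))
E
```

```text
[-1.24380937 -2.59502924  5.41915248] [0.46547111 0.09112376 0.04955446]
```

View pics/s1c.png

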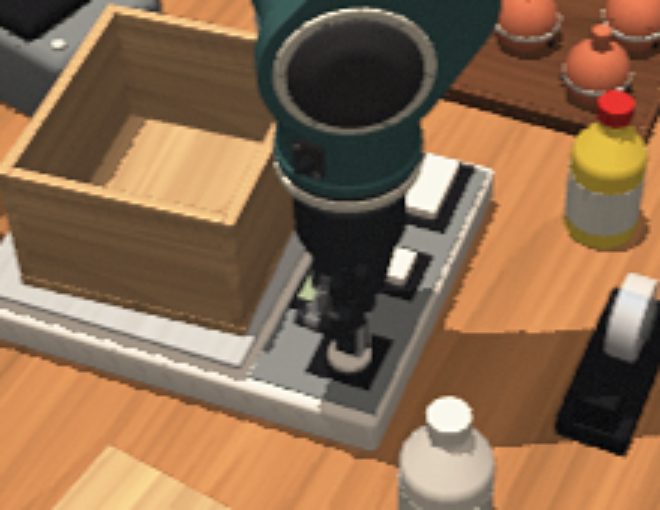

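The finger is on the round key at crop pixel (348,360), with 5.4 N and 5.5 mm of travel, so it is bottomed. Next is the tare key.

```bash
python3 -m jog '[[0,0,-10,0,0],[0,0,-30,0,0],[0,0,0,0,0],[3,30,0,0,0],[3,30,0,0,0],[3,29,0,0,0],[0,0,0,0,0],[0,0,20,0,0],[0,0,8,0,0],[0,0,4,0,0],[0,0,4,0,0],[0,0,2,0,0],[0,0,2,0,0],[0,0,0,0,0],[0,0,0,0,0]]'
```

```text
time_s: 6.05
tool_pos: [0.4744, 0.0026, 0.0495]
ee_rot: [-3.141, -0.0, 0.0]
ft_force: [-1.3, 3.0, 5.6]
width: 0.0002
grasp_force: 2.9
```

```bash
python3 -m jog '[[0,0,-10,0,0],[0,0,-40,0,0],[0,0,-50,0,0.5],[0,0,-50,0,0.5],[0,0,-50,0,0.5],[0,0,0,0,0.5]]'; cat >> meas.py <<'E'
def tri():
    C={}
    for n in ('top','side'):
        c=cam(n); m=bells(c); m=cv2.morphologyEx(m,cv2.MORPH_OPEN,np.ones((3,3),np.uint8))
        C[n]=(c,[(ce,s) for ce,s in blobs(m,120,3000)])
    ct,T=C['top']; cs,S=C['side']
    for ce,s in T:
        p=cast(ct,*ce,.035)
        if not(p[1]<-.22 and .3<p[0]<.68): continue
        e=proj(cs,p); b=min(S,key=lambda t:np.hypot(*(t[0]-e)))
        def ray(c,u):
            M=np.array(c['cam_to_world']); d=M[:3,:3]@np.array([(u[0]-c['cx'])/K(c),(u[1]-c['cy'])/K(c),1]); return M[:3,3],d/np.linalg.norm(d)
        (o1,d1),(o2,d2)=ray(ct,ce),ray(cs,b[0])
        A=np.stack([d1,-d2],1); t=np.linalg.lstsq(A,o2-o1,rcond=None)[0]; q1=o1+t[0]*d1;q2=o2+t[1]*d2
        print('bell',ce,s[4],b[1][4],'top@.035',p[:2],'tri',(q1+q2)/2,'gap',np.linalg.norm(q1-q2))
E
python3 -c "
from meas import *
tri()"
```

```text
time_s: 6.8
tool_pos: [0.4755, 0.0023, 0.2532]
ee_rot: [3.14, -0.006, -0.0]
ft_force: [-0.5, -0.4, -1.6]
width: 0.0426
grasp_force: 0.0
bell [439.9558 186.1635] 520 432 top@.035 [ 0.5824 -0.2884] tri [ 0.5502 -0.302  -0.011 ] gap 0.08719478268543099
bell [464.1947 220.9811] 529 861 top@.035 [ 0.5028 -0.3394] tri [ 0.4855 -0.3346  0.0599] gap 0.023900397466713078
bell [446.867  257.7603] 534 359 top@.035 [ 0.4202 -0.2977] tri [ 0.4189 -0.3008  0.0235] gap 0.00593373430977177
bell [485.6335 260.6483] 543 359 top@.035 [ 0.414  -0.3826] tri [ 0.4383 -0.4131 -0.0746] gap 0.01712156608116466
```

```bash
python3 -m jog '[[-7,37,5,0,0.5],[-7,37,5,0,0.5],[-7,37,5,0,0.5],[-7,37,5,0,0.5],[-7,37,5,0,0.5],[-7,37,5,0,0.5],[-7,37,5,0,0.5],[-7,37,5,0,0.5],[0,0,0,0,0.5],[0,0,0,0,0.5]]'
python3 -c "
from meas import *
c=cam('wrist','w1'); print(r.observe()['tool_pos'],r.observe()['ee_rot'])
for n,p in dict(b3=(.419,-.296),b4=(.413,-.380),b2=(.501,-.337),b1=(.58,-.287)).items(): print(n,proj(c,(*p,.077)),proj(c,(*p,.007)))
"
```

```text
time_s: 8.15
tool_pos: [0.418, -0.2928, 0.2086]
ee_rot: [-3.14, 0.001, 0.0]
ft_force: [0.2, 0.2, -0.4]
width: 0.0426
grasp_force: 0.0
[ 0.4182 -0.2926  0.2088] [-3.1407  0.0008  0.001 ]
b3 [330.4335 229.4279] [329.5487 207.1135]
b4 [454.3819 238.0665] [430.0999 214.2303]
b2 [397.5663 100.9808] [382.9284 103.1898]
b1 [315.5464 -47.8414] [317.7917 -12.7771]
```

View pics/w1.png

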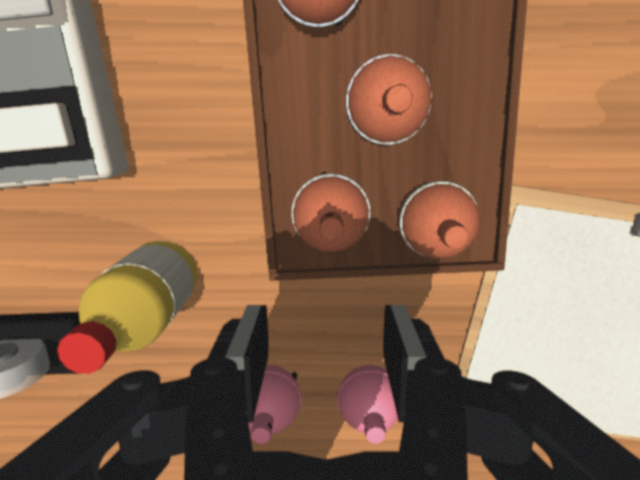

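The wrist view shows lug tops b3 (332,223), b4 (455,233) and b2 (399,97). These are about 4 px further ahead than predicted.

```bash
python3 -c "
from meas import *
c=cam('wrist')
for u in [(332,223),(455,233),(399,97)]: print(cast(c,*u,.077))
for u in [(331,213),(440,219),(389.5,99)]: print(cast(c,*u,.027))
"
```

```text
[ 0.4237 -0.2969  0.077 ]
[ 0.4169 -0.38    0.077 ]
[ 0.5037 -0.3376  0.077 ]
[ 0.4189 -0.2968  0.027 ]
[ 0.4142 -0.383   0.027 ]
[ 0.5039 -0.3389  0.027 ]
```

```bash
python3 -m jog '[[3,4,0,0,0.5],[0,0,40,0,0.5],[0,0,40,0,0.5],[0,0,40,0,0.5],[0,0,20,0,0.5],[0,0,7,0,0.5],[0,0,0,0,0.5],[0,0,0,0,0.3],[0,0,0,0,0],[0,0,0,0,0],[0,0,0,0,0],[0,0,0,0,0]]' 30
```

```text
time_s: 9.75
tool_pos: [0.4217, -0.2978, 0.0631]
ee_rot: [3.141, -0.001, -0.0]
ft_force: [-0.5, 2.7, 7.4]
width: 0.0154
grasp_force: 29.3
```

```bash
python3 -m jog '[[0,0,-5,0,0],[0,0,-15,0,0],[0,0,-40,0,0],[0,0,-40,0,0],[0,0,-40,0,0],[0,0,-40,0,0],[0,0,-20,0,0],[0,0,0,0,0],[26,-30,0,0,0],[26,-30,0,0,0],[26,-30,0,0,0],[26,-30,0,0,0],[26,-30,0,0,0],[26,-30,0,0,0],[26,-30,0,0,0],[26,-30,0,0,0],[26,-30,0,0,0],[26,-30,0,0,0],[0,0,0,0,0],[0,0,0,0,0]]'
```

```text
time_s: 12.25
tool_pos: [0.6807, 0.0019, 0.2613]
ee_rot: [3.141, 0.002, -0.0]
ft_force: [0.2, -0.5, -2.2]
width: 0.0155
grasp_force: 29.5
```

```bash
python3 -c "
from meas import *
c=cam('side'); i=c['pixels'][120:320,150:410,::-1]; cv2.imwrite('pics/s2.png',cv2.resize(i,None,fx=3,fy=3))
o=r.observe(); print(o['tool_pos'],o['grasp_force'],o['width'])
c=cam('top'); cv2.imwrite('pics/t2.png',c['pixels'][:,:,::-1])"
```

```text
[0.6807 0.0014 0.2617] 29.53401893377304 0.015309970901565393
```

View pics/s2.png

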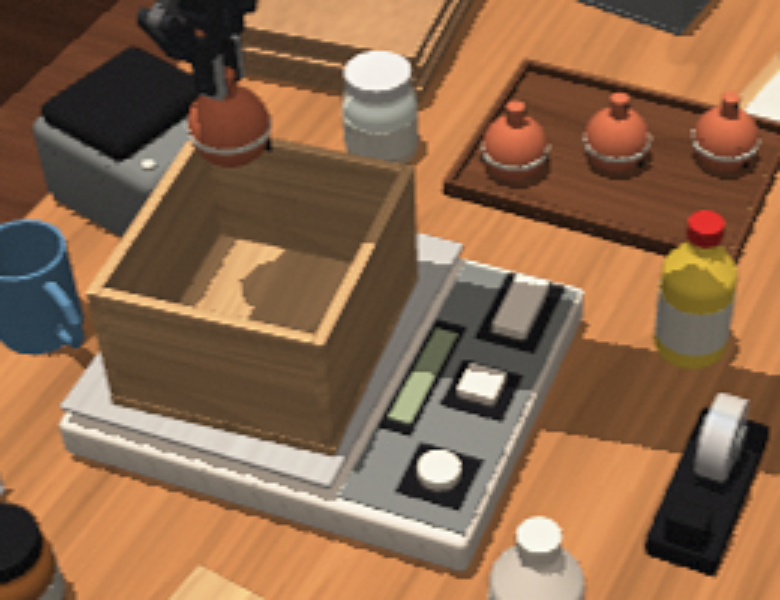

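The bell hangs upright over the back right of the box (crop pixel (230,125)). I'll cross-check the box position from the side-view rim corners.

```bash
python3 -c "
from meas import *
c=cam('side')
P=[cast(c,u/3+149.7,v/3+119.7,.176) for u,v in [(91,294),(322,345),(412,164)]]
print(P, (P[0]+P[2])/2)"
```

```text
[array([0.7056, 0.1501, 0.176 ]), array([0.5373, 0.1238, 0.176 ]), array([ 0.5687, -0.0704,  0.176 ])] [0.6372 0.0399 0.176 ]
```

```bash
python3 -m jog '[[2,-4,0,0,0],[0,0,0,0,0],[0,0,20,0,0],[0,0,25,0,0],[0,0,25,0,0],[0,0,25,0,0],[0,0,20,0,0],[0,0,10,0,0],[0,0,5,0,0],[0,0,3,0,0],[0,0,2,0,0],[0,0,0,0,0]]'
```

```text
time_s: 13.9
tool_pos: [0.6833, 0.0063, 0.1275]
ee_rot: [-3.142, -0.0, -0.0]
ft_force: [-0.7, 0.3, -1.4]
width: 0.0154
grasp_force: 29.5
```

```bash
python3 -m jog '[[0,0,1,0,0],[0,0,1,0,0],[0,0,1,0,0],[0,0,0,0,0]]'
```

```text
time_s: 14.4
tool_pos: [0.6837, 0.0067, 0.1251]
ee_rot: [-3.141, -0.001, 0.0]
ft_force: [-2.0, 0.2, 6.8]
width: 0.0152
grasp_force: 30.2
```

```bash
python3 -m jog '[[0,0,0,0,0.25],[0,0,0,0,0.3],[0,0,0,0,0.4],[0,0,0,0,0.4],[0,0,-10,0,0.4],[0,0,-30,0,0.4],[0,0,-40,0,0.4],[0,0,-40,0,0.4],[0,0,-15,0,0.45],[0,0,0,0,0.5]]'
python3 -c "
from meas import *
c=cam('top'); i=c['pixels'][80:290,210:520,::-1]; cv2.imwrite('pics/t3.png',cv2.resize(i,None,fx=2.5,fy=2.5))
m=bells(c)
for ce,s in blobs(m,100,3000): print(ce,s[4],cast(c,*ce,.035))"
```

```text
time_s: 15.65
tool_pos: [0.6835, 0.0061, 0.2602]
ee_rot: [3.141, -0.002, -0.0]
ft_force: [0.1, 0.6, -1.4]
width: 0.043
grasp_force: 0.0
[157.1489  49.3532] 235 [0.9101 0.362  0.035 ]
[197.6287  95.2616] 237 [0.7964 0.2631 0.035 ]
[440.1635 186.1939] 526 [ 0.5823 -0.2888  0.035 ]
[ 25.0127 190.5132] 1023 [0.5685 0.6381 0.035 ]
[464.0679 220.8075] 530 [ 0.5032 -0.3391  0.035 ]
[486.0284 260.7922] 563 [ 0.4137 -0.3835  0.035 ]
```

```bash
python3 -m jog '[[-18,34,0,0,0.5],[-18,35,0,0,0.5],[-18,34,0,0,0.5],[-18,35,0,0,0.5],[-18,34,0,0,0.5],[-18,35,0,0,0.5],[-18,34,0,0,0.5],[-18,35,0,0,0.5],[-18,34,0,0,0.5],[-18,34,0,0,0.5],[0,0,0,0,0.5],[0,0,40,0,0.5],[0,0,30,0,0.5],[0,0,0,0,0.5],[0,0,0,0,0.5]]'
python3 -c "
from meas import *
c=cam('wrist'); m=bells(c); o=r.observe(); print(o['tool_pos'],o['ee_rot'][2])
for ce,s in blobs(m,800,30000): print(ce,s,cast(c,*ce,.035))
for n,p in dict(b4=(.415,-.381),b2=(.503,-.338),b1=(.581,-.288)).items(): print(n,proj(c,(*p,.035)))"
```

```text
time_s: 17.58
tool_pos: [0.5037, -0.3374, 0.19]
ee_rot: [3.142, -0.001, 0.0]
ft_force: [0.7, -0.1, -0.3]
width: 0.0426
grasp_force: 0.0
[ 0.5038 -0.3376  0.1904] 0.00019830401860354563
[249.6398 109.5272] [ 206   67   87   86 5592] [ 0.582  -0.2864  0.035 ]
[324.5825 220.6791] [ 288  186   76   75 3746] [ 0.5051 -0.3368  0.035 ]
[368.7115 339.9318] [ 351  311   35   61 1026] [ 0.4076 -0.3719  0.035 ]
b4 [380.5606 331.6135]
b2 [326.2143 223.4937]
b1 [252.0697 111.1104]
```

```bash
python3 -m jog '[[0,0,40,0,0.5],[0,0,40,0,0.5],[0,0,30,0,0.5],[0,0,12,0,0.5],[0,0,4,0,0.5],[0,0,0,0,0.5],[0,0,0,0,0.3],[0,0,0,0,0],[0,0,0,0,0],[0,0,0,0,0],[0,0,0,0,0]]' 30
```

```text
time_s: 19.0
tool_pos: [0.5036, -0.3379, 0.0641]
ee_rot: [3.141, -0.001, -0.0]
ft_force: [-1.1, 0.4, 7.3]
width: 0.0154
grasp_force: 29.1
```

```bash
python3 -m jog '[[0,0,-6,0,0],[0,0,-20,0,0],[0,0,-40,0,0],[0,0,-40,0,0],[0,0,-45,0,0],[0,0,-45,0,0],[13,-32,0,0,0],[13,-33,0,0,0],[13,-32,0,0,0],[13,-33,0,0,0],[13,-32,0,0,0],[13,-33,0,0,0],[13,-32,0,0,0],[13,-33,0,0,0],[13,-32,0,0,0],[13,-33,0,0,0],[13,-32,0,0,0],[13,-33,0,0,0],[12,-32,0,0,0],[0,0,0,0,0]]'
```

```text
time_s: 21.5
tool_pos: [0.6711, 0.0876, 0.2605]
ee_rot: [-3.14, -0.0, 0.004]
ft_force: [0.3, 0.0, -1.4]
width: 0.0149
grasp_force: 29.5
```

Now lower it, y −3 mm. The floor contact should come at TCP ≈ 0.126.

```bash
python3 -m jog '[[1,2,0,0,0],[0,0,0,0,0],[0,0,20,0,0],[0,0,25,0,0],[0,0,25,0,0],[0,0,25,0,0],[0,0,20,0,0],[0,0,10,0,0],[0,0,5,0,0],[0,0,2,0,0],[0,0,1,0,0],[0,0,1,0,0],[0,0,1,0,0],[0,0,0,0,0]]'
```

```text
time_s: 23.25
tool_pos: [0.673, 0.0827, 0.1262]
ee_rot: [-3.141, -0.003, -0.0]
ft_force: [-4.7, 0.2, 14.6]
width: 0.0152
grasp_force: 31.0
```

```bash
python3 -m jog '[[0,0,-1,0,0],[0,0,0,0,0.25],[0,0,0,0,0.3],[0,0,0,0,0.4],[0,0,0,0,0.4],[0,0,-10,0,0.4],[0,0,-30,0,0.4],[0,0,-40,0,0.4],[0,0,-40,0,0.4],[0,0,-15,0,0.45],[0,0,0,0,0.5]]'
python3 -c "
from meas import *
o=r.observe(); print(o['tool_pos'])
c=cam('top'); m=bells(c)
for ce,s in blobs(m,300,3000): print(ce,s[4],cast(c,*ce,.035))"
```

```text
time_s: 24.62
tool_pos: [0.6725, 0.0823, 0.2612]
ee_rot: [-3.142, -0.002, -0.0]
ft_force: [-0.1, 0.6, -0.4]
width: 0.0431
grasp_force: 0.0
[0.6725 0.0823 0.2612]
[440.0533 186.1581] 525 [ 0.5824 -0.2886  0.035 ]
[ 25.1245 190.498 ] 1020 [0.5685 0.6379 0.035 ]
[485.7478 260.5957] 559 [ 0.4142 -0.3829  0.035 ]
```

```bash
python3 -m jog '[[-8,34,0,0,0.5],[-9,34,0,0,0.5],[-8,34,0,0,0.5],[-8,33,0,0,0.5],[-9,34,0,0,0.5],[-8,33,0,0,0.5],[-8,34,0,0,0.5],[-9,33,0,0,0.5],[-8,34,0,0,0.5],[-8,33,0,0,0.5],[-8,34,0,0,0.5],[0,0,0,0,0.5],[0,0,40,0,0.5],[0,0,30,0,0.5],[0,0,0,0,0.5],[0,0,0,0,0.5]]'
python3 -c "
from meas import *
c=cam('wrist'); m=bells(c); o=r.observe(); print(o['tool_pos'],o['ee_rot'][2])
for ce,s in blobs(m,800,30000): print(ce,s,cast(c,*ce,.035))"
```

```text
time_s: 26.68
tool_pos: [0.5816, -0.2873, 0.1911]
ee_rot: [-3.142, -0.001, 0.0]
ft_force: [-0.1, -0.4, 0.1]
width: 0.043
grasp_force: 0.0
[ 0.5818 -0.2876  0.1915] 8.983567917431046e-05
[324.5354 220.4251] [ 288  186   75   75 3879] [ 0.583  -0.2867  0.035 ]
```

```bash
python3 -m jog '[[0,0,40,0,0.5],[0,0,40,0,0.5],[0,0,30,0,0.5],[0,0,13,0,0.5],[0,0,4,0,0.5],[0,0,0,0,0.5],[0,0,0,0,0.3],[0,0,0,0,0],[0,0,0,0,0],[0,0,0,0,0],[0,0,0,0,0]]' 30
```

```text
time_s: 28.1
tool_pos: [0.5817, -0.2877, 0.0642]
ee_rot: [3.141, -0.001, -0.0]
ft_force: [0.5, 1.8, 6.3]
width: 0.0155
grasp_force: 29.3
```

```bash
python3 -m jog '[[0,0,-6,0,0],[0,0,-20,0,0],[0,0,-40,0,0],[0,0,-40,0,0],[0,0,-45,0,0],[0,0,-45,0,0],[1,-33,0,0,0],[1,-33,0,0,0],[1,-33,0,0,0],[1,-33,0,0,0],[1,-33,0,0,0],[1,-33,0,0,0],[1,-33,0,0,0],[1,-33,0,0,0],[1,-33,0,0,0],[1,-32,0,0,0],[1,-32,0,0,0],[0,0,0,0,0],[0,0,0,0,0]]'
python3 -c "
from meas import *
print(r.observe()['tool_pos'])
c=cam('top'); m=bells(c)
for ce,s in blobs(m,150,3000): print(ce,s[4],cast(c,*ce,.035))
i=c['pixels'][80:290,210:520,::-1]; cv2.imwrite('pics/t4.png',cv2.resize(i,None,fx=2.5,fy=2.5))"
```

```text
time_s: 30.48
tool_pos: [0.5922, 0.0727, 0.2601]
ee_rot: [3.141, -0.001, -0.0]
ft_force: [-0.5, -0.7, -0.9]
width: 0.0154
grasp_force: 29.4
[0.5922 0.0727 0.2601]
[157.1957  49.383 ] 235 [0.91   0.3619 0.035 ]
[197.6229  95.2966] 236 [0.7964 0.2631 0.035 ]
[ 25.0205 190.5205] 1022 [0.5684 0.6381 0.035 ]
[485.8921 260.6403] 556 [ 0.4141 -0.3832  0.035 ]
```

View pics/t4.png

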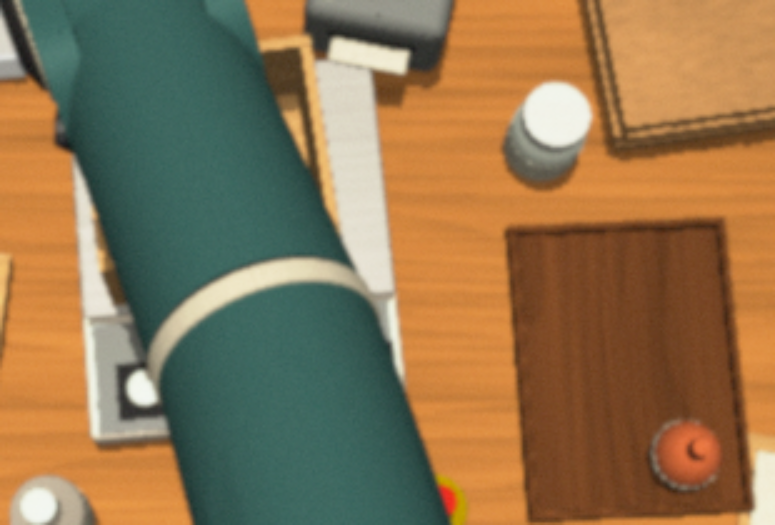

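The arm hides the box here. One bell is left in the tray (crop (690,455)), unmoved. I'll lower this one.

```bash
python3 -m jog '[[1,-1,0,0,0],[0,0,0,0,0],[0,0,20,0,0],[0,0,25,0,0],[0,0,25,0,0],[0,0,25,0,0],[0,0,20,0,0],[0,0,10,0,0],[0,0,5,0,0],[0,0,2,0,0],[0,0,1,0,0],[0,0,0,0,0]]'
```

```text
time_s: 32.02
tool_pos: [0.5934, 0.0743, 0.1266]
ee_rot: [-3.142, -0.0, -0.0]
ft_force: [-0.6, -0.0, -1.9]
width: 0.0153
grasp_force: 29.4
```

```bash
python3 -m jog '[[0,0,1,0,0],[0,0,0,0,0],[0,0,0,0,0.25],[0,0,0,0,0.3],[0,0,0,0,0.4],[0,0,0,0,0.4],[0,0,-10,0,0.4],[0,0,-30,0,0.4],[0,0,-40,0,0.4],[0,0,-40,0,0.4],[0,0,-15,0,0.45],[0,0,0,0,0.5]]'
python3 -c "
from meas import *
o=r.observe(); print(o['tool_pos'])
c=cam('top'); m=bells(c)
for ce,s in blobs(m,300,3000): print(ce,s[4],cast(c,*ce,.035))"
```

```text
time_s: 33.52
tool_pos: [0.5934, 0.0746, 0.2611]
ee_rot: [-3.141, -0.001, 0.0]
ft_force: [0.2, -0.8, -0.6]
width: 0.0428
grasp_force: 0.0
[0.5934 0.0746 0.2611]
[ 25.0923 190.5373] 1018 [0.5684 0.6379 0.035 ]
[485.8643 260.6268] 560 [ 0.4141 -0.3831  0.035 ]
```

```bash
python3 -m jog '[[-13,33,0,0,0.5],[-13,33,0,0,0.5],[-13,33,0,0,0.5],[-13,33,0,0,0.5],[-13,33,0,0,0.5],[-13,33,0,0,0.5],[-13,33,0,0,0.5],[-13,33,0,0,0.5],[-13,32,0,0,0.5],[-13,32,0,0,0.5],[-12,32,0,0,0.5],[-12,32,0,0,0.5],[-12,32,0,0,0.5],[-12,32,0,0,0.5],[0,0,0,0,0.5],[0,0,40,0,0.5],[0,0,30,0,0.5],[0,0,0,0,0.5],[0,0,0,0,0.5]]'
python3 -c "
from meas import *
c=cam('wrist'); m=bells(c); o=r.observe(); print(o['tool_pos'],o['ee_rot'][2])
for ce,s in blobs(m,800,30000): print(ce,s,cast(c,*ce,.035))
c=cam('top'); i=c['pixels'][70:270,220:400,::-1]; cv2.imwrite('pics/t5.png',cv2.resize(i,None,fx=3,fy=3))"
```

```text
time_s: 35.95
tool_pos: [0.4157, -0.3814, 0.191]
ee_rot: [3.142, -0.0, 0.0]
ft_force: [0.3, -0.1, 0.4]
width: 0.0423
grasp_force: 0.0
[ 0.4157 -0.3817  0.1914] 0.00017196389345830454
[322.0534 220.3049] [ 287  187   74   72 3463] [ 0.4171 -0.379   0.035 ]
```

View pics/t5.png

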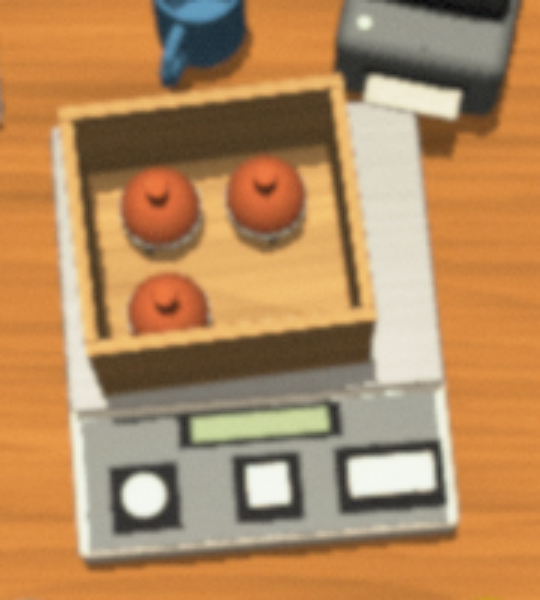

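Three bells stand upright in the box at crop (160,205), (265,193) and (168,310), and the box has not moved. I'll grasp the last one.

```bash
python3 -m jog '[[0,-1,40,0,0.5],[0,0,40,0,0.5],[0,0,30,0,0.5],[0,0,13,0,0.5],[0,0,4,0,0.5],[0,0,0,0,0.5],[0,0,0,0,0.3],[0,0,0,0,0],[0,0,0,0,0],[0,0,0,0,0],[0,0,0,0,0]]' 30
```

```text
time_s: 37.42
tool_pos: [0.4155, -0.381, 0.0642]
ee_rot: [3.141, -0.001, -0.0]
ft_force: [-1.1, 0.5, 6.8]
width: 0.0153
grasp_force: 29.1
```

```bash
python3 -m jog '[[0,0,-6,0,0],[0,0,-20,0,0],[0,0,-40,0,0],[0,0,-40,0,0],[0,0,-45,0,0],[0,0,-45,0,0],[16,-32,0,0,0],[16,-32,0,0,0],[16,-32,0,0,0],[16,-31,0,0,0],[16,-31,0,0,0],[16,-31,0,0,0],[16,-31,0,0,0],[16,-31,0,0,0],[16,-31,0,0,0],[15,-31,0,0,0],[15,-31,0,0,0],[15,-31,0,0,0],[0,0,0,0,0],[0,0,0,0,0]]'
```

```text
time_s: 39.92
tool_pos: [0.6039, -0.0063, 0.2594]
ee_rot: [3.141, 0.0, -0.001]
ft_force: [0.9, -0.2, -1.6]
width: 0.0153
grasp_force: 29.4
```

```bash
python3 -m jog '[[0,0,20,0,0],[0,0,25,0,0],[0,0,25,0,0],[0,0,25,0,0],[0,0,20,0,0],[0,0,10,0,0],[0,0,5,0,0],[0,0,2,0,0],[0,0,1,0,0],[0,0,0,0,0]]'
```

```text
time_s: 41.18
tool_pos: [0.6043, -0.0057, 0.1266]
ee_rot: [-3.142, -0.0, -0.0]
ft_force: [0.2, 0.5, -0.5]
width: 0.0153
grasp_force: 29.5
```

```bash
python3 -m jog '[[0,0,1,0,0],[0,0,0,0,0],[0,0,0,0,0.25],[0,0,0,0,0.3],[0,0,0,0,0.4],[0,0,0,0,0.4],[0,0,-10,0,0.4],[0,0,-30,0,0.4],[0,0,-40,0,0.4],[0,0,-40,0,0.3],[0,0,-15,0,0],[-30,20,0,0,0],[-30,20,0,0,0],[-30,20,0,0,0],[-31,19,0,0,0],[0,0,0,0,0],[0,0,0,0,0]]'
python3 -c "
from meas import *
o=r.observe(); print(o['tool_pos'])
c=cam('wrist'); cv2.imwrite('pics/w6.png',c['pixels'][:,:,::-1])"
```

```text
time_s: 43.3
tool_pos: [0.4834, -0.0847, 0.2604]
ee_rot: [3.142, -0.0, -0.0]
ft_force: [0.7, 0.4, 0.7]
width: 0.0001
grasp_force: 0.0
[ 0.4834 -0.0847  0.2604]
```

View pics/w6.png

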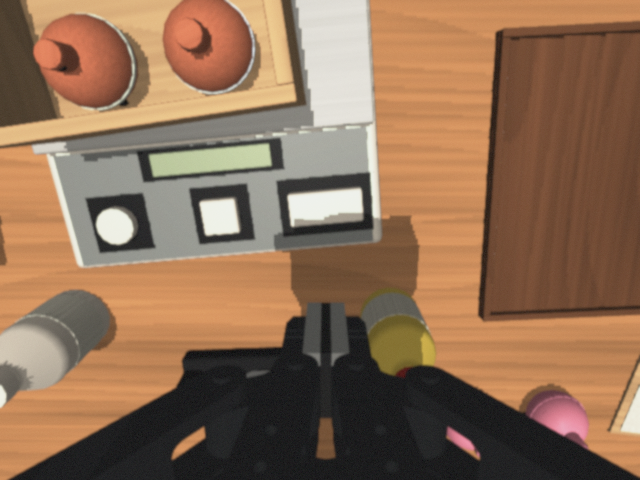

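The tray is empty, two front bells stand in the box at (88,60) and (210,42), and the print key is ahead at (327,208). I'll check the box from the side before printing.

```bash
python3 -c "
from meas import *
a=cam('side')['pixels'][150:300,160:340,::-1]; b=cam('top')['pixels'][80:230,220:400,::-1]
cv2.imwrite('pics/c7.png',cv2.resize(np.hstack([a,b]),None,fx=2.2,fy=2.2))"
```

```text
(no output)
```

View pics/c7.png

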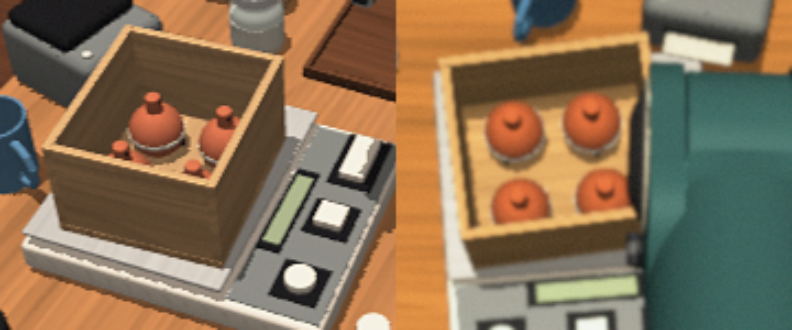

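All four bells stand upright in the box in both views: lugs at side crop (153,103), (224,112), (122,147) and (194,168), and top crop (514,122), (592,113), (520,197) and (606,187). Press print.

```bash
python3 -m jog '[[0,0,40,0,0],[0,0,40,0,0],[0,0,40,0,0],[0,0,40,0,0],[0,0,25,0,0],[0,0,12,0,0],[0,0,5,0,0],[0,0,4,0,0],[0,0,3,0,0],[0,0,2,0,0],[0,0,0,0,0],[0,0,0,0,0]]'
```

```text
time_s: 44.95
tool_pos: [0.4837, -0.0847, 0.0496]
ee_rot: [3.142, -0.001, -0.0]
ft_force: [1.4, 1.0, 3.6]
width: 0.0002
grasp_force: 2.0
```

```bash
python3 -m jog '[[0,0,1,0,0],[0,0,0,0,0],[0,0,-10,0,0],[0,0,-40,0,0],[0,0,-50,0,0],[0,0,-55,0,0],[0,0,-55,0,0.4],[3,-35,0,0,0.6],[3,-35,0,0,0.6],[3,-35,0,0,0.6],[3,-35,0,0,0.6],[3,-35,0,0,0.6],[3,-35,0,0,0.6],[3,-35,0,0,0.6],[3,-35,0,0,0.6],[3,-35,0,0,0.6],[3,-35,0,0,0.6],[0,-35,0,0,0.6],[0,-30,0,0,0.6]]'
```

```text
time_s: 47.32
tool_pos: [0.5128, 0.3312, 0.258]
ee_rot: [3.141, 0.001, 0.0]
ft_force: [1.0, -0.5, 0.7]
width: 0.0511
grasp_force: 0.0
```

```bash
python3 -m jog '[[0,0,0,-0.18,0.6],[0,0,0,-0.18,0.6],[0,0,0,-0.18,0.6],[0,0,0,-0.18,0.6],[0,0,0,-0.18,0.6],[0,0,0,-0.18,0.6],[0,0,0,-0.18,0.6],[0,0,0,-0.18,0.6],[0,0,0,-0.038,0.6],[0,0,0,0,0.6]]'
python3 -c "
from meas import *
o=r.observe(); p=o['tool_pos']; y=o['ee_rot'][2]; print(p,y,o['width'])
d=np.array([.5140,.3298])-p[:2]; print('tool dx,dy',d@[np.cos(y),np.sin(y)]*1000, d@[np.sin(y),-np.cos(y)]*1000)
c=cam('wrist','w8')
for u,v in [(-9,-65),(-9,65),(9,-65),(9,65)]:
    a=-.093; print(proj(c,(.514+(u*np.cos(a)-v*np.sin(a))/1e3,.3298+(u*np.sin(a)+v*np.cos(a))/1e3,.045)))"
```

```text
time_s: 48.58
tool_pos: [0.5132, 0.33, 0.2581]
ee_rot: [-3.141, 0.0, 1.475]
ft_force: [0.7, -0.1, -0.1]
width: 0.0512
grasp_force: 0.0
[0.5132 0.33   0.2581] 1.474600671857615 0.05123929714447344
tool dx,dy -0.16403176057608218 0.8298371472060544
[315.7829 275.7139]
[314.2375 126.4857]
[335.7042 275.6594]
[336.3993 126.4189]
```

View pics/w8.png

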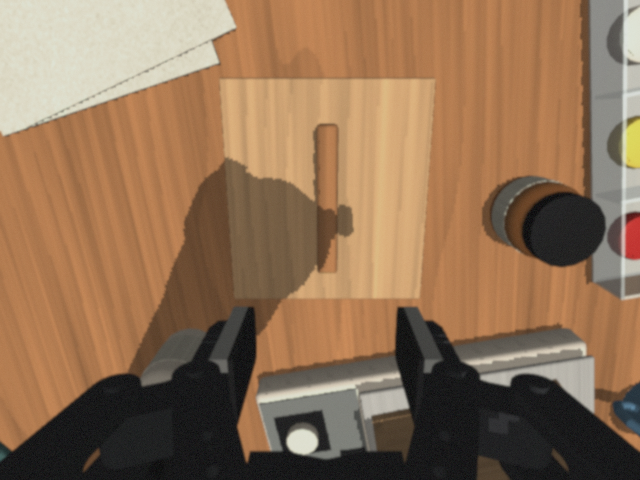

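The lid's bar runs from (327,124) to (328,272), within 2 px of my prediction. The varnish jar at (545,220) is well clear. I'll descend and grip.

```bash
python3 -m jog '[[2,1,40,0,0.6],[0,0,40,0,0.6],[0,0,40,0,0.6],[0,0,40,0,0.6],[0,0,40,0,0.6],[0,0,20,0,0.6],[0,0,10,0,0.6],[0,0,3,0,0.6],[0,0,0,0,0.4],[0,0,0,0,0.2],[0,0,0,0,0],[0,0,0,0,0],[0,0,0,0,0]]' 60
```

```text
time_s: 50.25
tool_pos: [0.5149, 0.3324, 0.0263]
ee_rot: [3.14, -0.001, 1.477]
ft_force: [-0.5, -2.2, 8.3]
width: 0.0171
grasp_force: 58.7
```

```bash
python3 -m jog '[[0,0,-6,0,0],[0,0,-20,0,0],[0,0,-40,0,0],[0,0,-50,0,0],[0,0,-50,0,0],[0,0,-50,0,0],[0,0,-50,0,0],[0,0,-8,-0.117,0],[0,0,0,-0.117,0],[-30,8,0,0,0],[-30,8,0,0,0],[-30,8,0,0,0],[-30,8,0,0,0],[-30,8,0,0,0],[-30,8,0,0,0],[-30,8,0,0,0],[-30,8,0,0,0],[-30,8,0,0,0],[-30,8,0,0,0]]' 
python3 -m jog '[[0,0,0,0,0],[0,0,0,0,0]]'
python3 -c "
from meas import *
o=r.observe(); print(o['tool_pos'],o['ee_rot'])
a=cam('side')['pixels'][90:290,140:360,::-1]; b=cam('top')['pixels'][60:260,220:400,::-1]
cv2.imwrite('pics/c9.png',cv2.resize(np.hstack([a,b]),None,fx=2,fy=2))"
```

```text
time_s: 52.62
tool_pos: [0.6357, 0.0457, 0.3007]
ee_rot: [3.141, 0.0, 1.712]
ft_force: [-0.3, 0.3, -2.6]
width: 0.0164
grasp_force: 59.0
time_s: 52.88
tool_pos: [0.6354, 0.0472, 0.3002]
ee_rot: [3.141, -0.0, 1.713]
ft_force: [-0.1, 0.5, -2.9]
width: 0.0169
grasp_force: 59.0
[0.6354 0.0472 0.3002] [ 3.1411 -0.0004  1.7127]
```

View pics/c9.png

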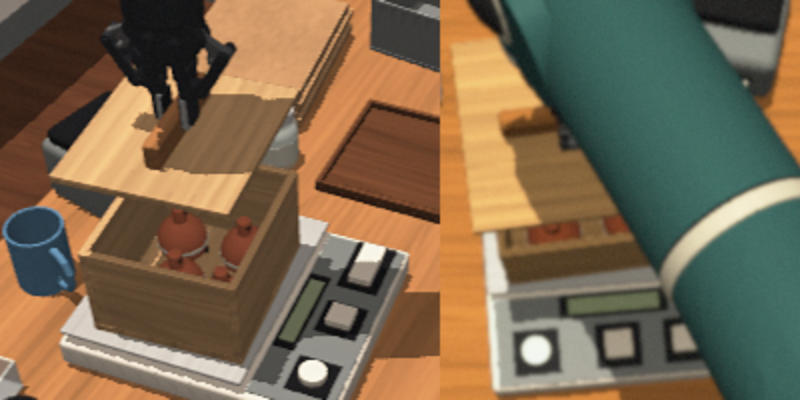

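The lid is held level above the box; its board corners in the side crop are (52,176), (224,213) and (300,90), and the bells are upright below. I'll measure the centre from those corners.

```bash
python3 -c "
from meas import *
c=cam('side'); o=r.observe(); p=o['tool_pos']; y=o['ee_rot'][2]
P=[cast(c,u/2+139.75,v/2+89.75,.2905)[:2] for u,v in [(52,175),(224,212),(300,90)]]
d=P[0]-P[1]; e=P[2]-P[1]
m=(P[0]+P[2])/2; print(P,np.linalg.norm(d),np.linalg.norm(e),m,'yaws',np.arctan2(d[1],d[0]),np.arctan2(e[1],e[0])+np.pi/2)
for L in (m,p[:2]+[0,-.0015]):
  D=np.array([.638,.0395])-L; print('tool d',D@[np.cos(y),np.sin(y)]*1000, D@[np.sin(y),-np.cos(y)]*1000)"
```

```text
[array([0.709 , 0.1589]), array([0.5341, 0.1338]), array([ 0.5567, -0.066 ])] 0.1766432094204984 0.20107685938727018 [0.6328 0.0464] yaws 0.14265443266423503 0.11250444458035225
tool d -7.612790027904774 4.129472312144812
tool d -6.704412861376134 1.6189121882045119
```

```bash
python3 -m jog '[[-7,3,0,0,0],[0,0,0,0,0],[0,0,20,0,0],[0,0,25,0,0],[0,0,25,0,0],[0,0,15,0,0],[0,0,6,0,0],[0,0,4,0,0],[0,0,3,0,0],[0,0,0,0,0]]'
```

```text
time_s: 54.28
tool_pos: [0.6399, 0.0399, 0.2015]
ee_rot: [3.141, 0.0, 1.712]
ft_force: [0.3, -1.0, -3.0]
width: 0.0165
grasp_force: 58.9
```

```bash
python3 -m jog '[[0,0,2,0,0],[0,0,2,0,0],[0,0,2,0,0],[0,0,0,0,0]]'
```

```text
time_s: 54.78
tool_pos: [0.6397, 0.0399, 0.1951]
ee_rot: [-3.141, -0.0, 1.712]
ft_force: [0.4, -0.5, -2.9]
width: 0.0167
grasp_force: 58.9
```

Battens are in with no contact force, 1 mm to go.

```bash
python3 -m jog '[[0,0,1,0,0],[0,0,0.5,0,0],[0,0,0,0,0],[0,0,0,0,0.25],[0,0,0,0,0.4],[0,0,0,0,0.6],[0,0,0,0,0.6],[0,0,-10,0,0.6],[0,0,-30,0,0.6],[0,0,-50,0,0.6],[0,0,-50,0,0.6],[-40,0,0,0,0.6],[-40,0,0,0,0.6],[-40,0,0,0,0.6],[-40,0,0,0,0.6],[-40,0,0,0,0.6],[-40,0,0,0,0.6],[0,0,0,0,0.6]]'
python3 -c "
from meas import *
o=r.observe(); print(o['tool_pos'],o['ft_force'])
ct=cam('top');cs=cam('side')
a=cs['pixels'][130:310,140:360,::-1]; b=ct['pixels'][70:250,220:400,::-1]
cv2.imwrite('pics/c10.png',cv2.resize(np.hstack([a,b]),None,fx=2,fy=2))"
```

```text
time_s: 57.02
tool_pos: [0.6734, -0.2014, 0.3337]
ee_rot: [-3.141, -0.0, 1.707]
ft_force: [-0.4, 0.7, 0.4]
width: 0.0517
grasp_force: 0.0
[ 0.6734 -0.2014  0.3337] [-0.3631  0.6802  0.3725]
```

View pics/c10.png

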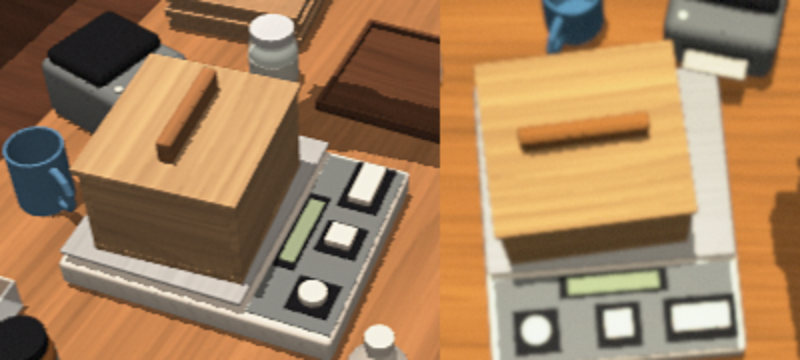

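The lid sits square and fully down (top crop bar (518,137) to (648,125)), with an even overhang, the keys up and the arm clear.

```bash
python3 -c "
from bench import r
print(r.finish_job())"
```

```text
the job is handed in; nothing more can be done
None
```

The job is handed in: I pressed power and tare, stood all four bells upright in the box, pressed print, and put the lid on square and fully down; no verdict came back.

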